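Clamp the stirrer hub and seat its keyed drive shaft

TASK

Assemble the drive of the plaster stirrer. First turn the yellow hexagonal sleeve of the bench chuck clockwise (seen from above) to its stop, so that its three jaws grip the steel hub firmly; then take the shaft with the orange grip from the wooden stand, lower it into the hub, turn it until its key slips into the keyway, and keep pushing against the ejector spring until its flange sits fully home on the hub. Finish while still holding the shaft pressed home (it springs up if let go), and leave the other things on the bench alone.

Things in the scene. Friction and masses are not known exactly. Their poses are not given: they have to be found in the camera images.
- chuck: bench fixture chuck, bolted down: blue base plate 110 x 110 x 12 mm, origin at the centre of its underside, z up along the chuck's axis. Above the plate sits the hexagonal sleeve, above that three brass-nosed jaws (48 to 66 mm above the bench, never farther than 25 mm from the axis). The hub stands on the chuck's floor, 47 mm above the bench.
- sleeve_grip (a point): point on the axis of the yellow hexagonal sleeve, 40 mm above the bench, turning with the sleeve. The sleeve is a solid hexagon, 56 mm across flats, from 16 to 46 mm above the bench. Two opposite flats face along this point's +x and -x, the others at every 60 degrees from them. The hub in the middle rises to 77 mm above the bench.
- sleeve (a joint): turn of the sleeve, rad; grows clockwise seen from above; 0 = jaws fully open, the jaws touch the hub at about 0.73, hard stop at 1.15 = fully tight. Starts between 0 and 0.25. Turning takes about 0.3 to 0.6 N m; it stays where it is left.
- jaw_a: one of three jaws on the chuck's top, coupled to the sleeve, sprung, brass nose; at 60 degrees from the chuck's +x. Origin of the body on the chuck's axis at the bench when fully open.
- jaw_b: the second jaw, at 180 degrees; otherwise as jaw_a.
- jaw_c: the third jaw, at 300 degrees; otherwise as jaw_a.
- hub: loose steel hub standing in the chuck: about 32 mm outside, 30 mm high, origin at the centre of its underside, z up. Through bore of 14 mm; one keyway, 7.5 mm wide, the full height, runs out to 11.5 mm from the axis on its +x side (red mark beyond it). A brass spring pin 10 mm thick, stands in the bore, its top 20 mm below the hub's top; it yields 9 mm, with 3 N at first, about 7 N with the shaft home.
- hub_mouth (a point): centre of the hub's top face, 30 mm above its origin; axes as the hub.
- shaft: loose stirrer shaft, about 180 g, upright in one of the stand's holes, orange grip up. Origin at the centre of the underside of its flange, z up, x towards its key. Flange 34 mm across, 6 mm thick; square orange grip 20 x 20 mm from 6 to 62 mm above the origin, faces along x and y. A white line on the grip's top points towards the key. Home: origin at hub_mouth, x axes within about 5 degrees.
- shaft_grip (a point): point on the shaft's axis inside the grip, 38 mm above the shaft's origin, a good height to grip; axes as the shaft.
- stand: fixed plywood stand 70 x 186 x 40 mm, origin at the centre of its underside; three square holes 25 mm wide and 34 mm deep at -66, 0 and +66 mm along its y. The shafts hang in them by their flanges on its top.
- shaft_grey: shaft of the same size with a grey grip and no key, standing in the stand; leave it there.
- shaft_blue: shaft of the same size with a blue grip and no key, standing in the stand; leave it there.
- tub_near: open paper tub, 70 mm across, 55 mm high, between the chuck and the stand; leave it. Origin at the centre of its underside.
- tub_far: open paper tub, 84 mm across, 65 mm high, towards the far edge; leave it. Origin at the centre of its underside.
- jug: clear plastic jug, 100 mm across, 130 mm high, with a handle, towards the far edge; leave it. Origin at the centre of its underside.
- shaft_tip (a point): lower end of the shaft, on its axis 27 mm below the origin. The shaft below the flange is round, 12 mm, with a tapered tip; the lowest 10 mm are a plain pilot, above that a brass key, 6 mm wide, stands out on the +x side to 10 mm from the axis, up to the flange.
Not all that is in view belongs to the job. There is more than one size of the chuck; the job needs the larger.

How it is judged:
On the way, in this order (a step that is already met when the one before it is completed fails the run):
1. the three jaws grip the hub (contact force between each of jaw_a, jaw_b, jaw_c and hub above 4 N), for 0.2 s.
2. the shaft's key has entered the keyway of the hub (z of shaft in the frame of hub_mouth below 0.012 m and horizontal distance between shaft and hub_mouth below 0.003 m), for 0.05 s.
At the end, for the whole second after the job is handed in: At the end the fingers still hold the orange shaft (over 2 N), its flange within 1.5 mm of the hub's top, centred within 2 mm, shaft and hub upright and parallel within 4.5 degrees; each jaw presses on the hub with over 2 N and the hub stands on the chuck's floor (within 1.5 mm) (z of shaft in the frame of hub_mouth below 0.0015 m and horizontal distance between shaft and hub_mouth below 0.002 m and angle between the z axis of shaft and the z axis of hub, either way round below 0.08 rad and contact force between the fingers and shaft above 2 N and contact force between each of jaw_a, jaw_b, jaw_c and hub above 2 N and z of hub in the frame of chuck below 0.0485 m and angle between hub's own z axis and vertical below 0.08 rad); the arm keeps its last pose, push and grip.
It fails at once if another shaft is moved by over 30 mm (distance of any of shaft_grey, shaft_blue from where it was at the start of the episode above 0.03 m).
It fails at once if a tub or the jug is moved by over 40 mm (distance of any of tub_near, tub_far, jug from where it was at the start of the episode above 0.04 m).
It also fails if it takes over 58 s, if anything falls off the work surface, if the arm or the gripper's body presses on something with over 40 N, if the wrist force passes 120 N, or if a joint passes its speed limit or range.

ROBOT

A 7-joint arm with a two-finger parallel gripper is mounted at the origin on the work surface. World frame = base frame: x ahead of the robot, y to its left, z up, the work surface at z = 0. Lengths are in m, angles in rad, forces in N, time in s.
With the tool pointing down it reaches from about 0.425 to 0.925 m from the base axis. Payload 6.8 kg.
Tool frame: the origin (TCP) lies midway between the tips of the shut fingers; the grasp point (between the pads) lies 19 mm behind it; z points along the fingers, y is the direction in which the jaws open and shut (so a half turn about z gives the same grasp; the last joint's range is limited). The gripper opens to 85 mm and grips with 20 to 120 N. Pads are 22 mm wide; open, the fingers measure 114 mm over their backs; the gripper's body (76 mm by 85 mm) begins 54 mm behind the grasp point. The pads swing forward as they close: fully open they stand 13 mm farther back than shut.
Start: joints at [-1.431, 0.477, 0.022, 1.555, -0.011, 1.109, -0.083], TCP at [0.166, 0.654, 0.231] pointing down, gripper open.
Joint ranges: [-2.96, 2.96], [-0.34, 2.1], [-1.41, 1.46], [0.24, 2.44], [-1.37, 4.51], [0.17, 1.92], [-2.96, 2.96]. Speed limits (rad/s): [2.39, 2.39, 3.14, 3.14, 3.14, 3.14, 3.14].

INTERFACE

Orientations are given as a rotation vector (axis times angle).
In Python, from bench import r gives the robot as it stands. The module is installed in compiled form; this text tells all that it offers.
- The arm moves only by the tool play_rows, never from a script. Its argument "plan" is a list of rows, each a list of 7 numbers: the shift along the world's x, y, z in mm, then the turn, a rotation vector about the world's x, y, z in rad, then the finger opening in mm, from 0 to 85.4. A call has 1 to 12 rows; each row is the pose to reach, as a shift and turn from the pose commanded when the call began; what a row does not reach only later rows make up. A row lasts 1/10 s, in which the tool goes at most 50 mm and 8.59 degrees, less where a joint would pass 70% of its speed; a pose out of reach is approached as far as the arm can. A call with a gripper value outside its range is refused whole. The fingers move at their own pace and stop on an object; "grip_force" is the grip in N (left out, the last holds). Time passes only in rows, so rows that repeat a pose let the fingers close. It gives the time, the measured TCP pose, the force and the opening at its end, in the units of the state.
- r.get_obs(): the state, without advancing time (a new reading comes with each control period).
- r.grab_frame(name): name is "side" or "top"; returns a dict with "color" (400x640x3 uint8, blue, green, red), "z_map" (400x640 float32, m along the optical axis (not along the pixel's ray), 0 where there is no reading), "camera_matrix" (3x3 intrinsics, pixels), "R" (3x3) and "t" (3): a world point X has camera coordinates R X + t. Camera axes: x right, y down, z forward; pixel columns grow to the right and rows downward; lengths in m; the calibration is good to about 2 mm. A picture is of the moment at which its call begins.
- r.hand_in(): hands the job in, once; it reports no verdict.
The state is a dict: "clock": time; "joints": joint angles; "qvel": joint speeds; "tau": joint torques, N m; "tcp_pos": TCP position; "orientation": TCP orientation; "contact_force": force on the tool from outside, world axes, zero at the start; "moment": the same for the moment, N m; "grip_width": finger opening in m.
Only numpy, scipy, OpenCV 4.12 (cv2) and the standard library are available. Lean on these libraries where they do the work, as an engineer would, in place of code of your own. Each camera call takes 0.05 s, during which the arm holds its last target.

## Working session

There is one attempt and no reset: what is moved stays moved. The work goes in short steps, Python scripts to look and compute and a tool call to move; the robot and the scene stay as the last step left them, time stands still between calls to the robot, and variables do not carry over. Pictures are saved under pics/ and viewed, and the job is handed in when it is done.

Besides the shell and the picture viewer there is one more tool, called after "Request:" as name(argument=value, ...) on one line, values as JSON. play_rows: Moves the arm, as the interface text tells. Its arguments: {"type":"object","properties":{"plan":{"type":"array"},"grip_force":{"type":"number"}},"required":["plan"]}

```bash
mkdir -p pics; cat > h.py <<'E'
from bench import r
import numpy as np, cv2
def snap(n,f):
    d=r.grab_frame(n); cv2.imwrite('pics/'+f+'.png',d['color']); np.savez('pics/'+f+'.npz',**d); return d
def load(f): return dict(np.load('pics/'+f+'.npz'))
def world(d,u,v,z=None):
    z=d['z_map'][int(round(v)),int(round(u))] if z is None else z
    c=np.linalg.inv(d['camera_matrix'])@np.array([u,v,1.])*z
    return d['R'].T@(c-d['t'])
def proj(d,X):
    p=d['camera_matrix']@(d['R']@np.array(X)+d['t']); return p[:2]/p[2]
def onplane(d,u,v,h):
    o=-d['R'].T@d['t']; ray=d['R'].T@np.linalg.inv(d['camera_matrix'])@np.array([u,v,1.])
    return o+ray*(h-o[2])/ray[2]
E
python3 - <<'E'
from h import *
np.set_printoptions(precision=4,suppress=True)
for n in('side','top'):
    d=snap(n,n+'0'); print(n,d['camera_matrix'],-d['R'].T@d['t'],d['R'])
print(r.get_obs())
E
```

```text
side [[380.1809   0.     326.007 ]
 [  0.     380.1809 199.6562]
 [  0.       0.       1.    ]] [0.1534 0.4382 0.5167] [[-0.6957 -0.7183 -0.009 ]
 [-0.4101  0.4075 -0.8159]
 [ 0.5897 -0.564  -0.5781]]
top [[371.5847   0.     321.5103]
 [  0.     371.5847 201.6634]
 [  0.       0.       1.    ]] [0.438  0.0298 0.9235] [[ 0.0053 -0.9998  0.0169]
 [-0.9862 -0.008  -0.1654]
 [ 0.1655 -0.0158 -0.9861]]
{'clock': 0.1, 'joints': array([-1.4311,  0.4777,  0.0224,  1.5563, -0.0115,  1.1093, -0.0831]), 'qvel': array([ 0.0007, -0.0007, -0.0005, -0.0049,  0.0005, -0.0002,  0.0004]), 'tau': array([  0.0037, -59.7759,   1.6131, -28.1954,   0.0127,   0.005 ,
        -0.    ]), 'tcp_pos': array([0.1654, 0.6539, 0.2304]), 'orientation': array([-0.3882, -3.1174,  0.0026]), 'contact_force': array([-0.0712, -0.0203, -0.551 ]), 'moment': array([-0.0446,  0.0284, -0.0487]), 'grip_width': 0.08523616292597189}
```

View pics/side0.png

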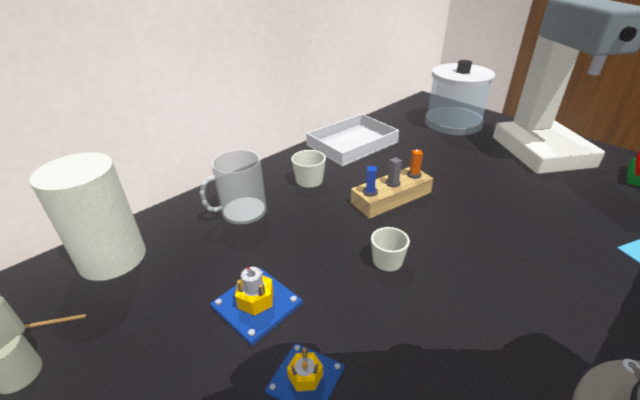

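View pics/top0.png

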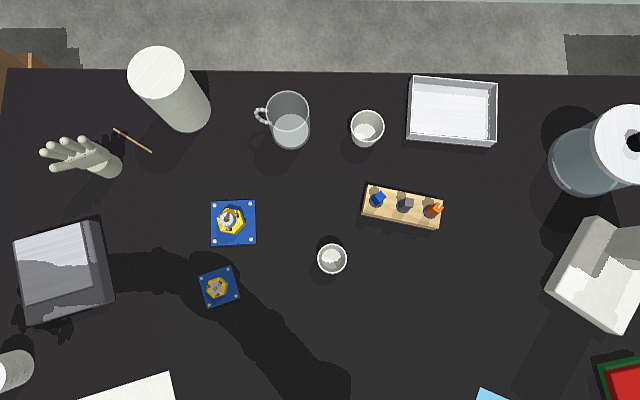

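```bash
python3 - <<'E'
from h import *
np.set_printoptions(precision=4,suppress=True)
t=load('top0');s=load('side0')
c=lambda im,x0,x1,y0,y1,k:cv2.resize(im[y0:y1,x0:x1],None,fx=k,fy=k,interpolation=cv2.INTER_CUBIC)
a=c(t['color'],190,270,190,310,5);b=c(s['color'],205,345,255,400,4)
h=max(a.shape[0],b.shape[0]);pad=lambda i:cv2.copyMakeBorder(i,0,h-i.shape[0],0,0,0)
o=np.hstack([pad(a),pad(b)]);print(o.shape);o=cv2.resize(o,None,fx=min(1,800/o.shape[1],600/o.shape[0]),fy=min(1,800/o.shape[1],600/o.shape[0]));cv2.imwrite('pics/c1.png',o)
a=c(t['color'],355,455,175,235,7);cv2.imwrite('pics/c2.png',a)
for n,d,ps in(('top',t,[(232,222),(229,219),(219,288),(433,209),(406,204),(377,196),(240,205),(250,240),(290,100),(332,259),(367,128)]),('side',s,[(252,272),(416,152),(395,160),(371,170)])):
    for p in ps: print(n,p,world(d,*p))
E
```

```text
(600, 960, 3)
top (232, 222) [0.5315 0.2201 0.0767]
top (229, 219) [0.5408 0.2322 0.0556]
top (219, 288) [0.3819 0.2526 0.035 ]
top (433, 209) [ 0.5612 -0.2338  0.1023]
top (406, 204) [ 0.5719 -0.1731  0.1033]
top (377, 196) [ 0.5899 -0.1084  0.1019]
top (240, 205) [0.5808 0.2166 0.0131]
top (250, 240) [0.4948 0.1887 0.0139]
top (290, 100) [0.826  0.0933 0.083 ]
top (332, 259) [ 0.4503 -0.0113  0.005 ]
top (367, 128) [ 0.7876 -0.1023  0.0041]
side (252, 272) [0.5483 0.2267 0.0702]
side (416, 152) [ 0.566  -0.2417  0.1028]
side (395, 160) [ 0.5776 -0.1791  0.1023]
side (371, 170) [ 0.587  -0.109   0.1023]
```

View pics/c1.png

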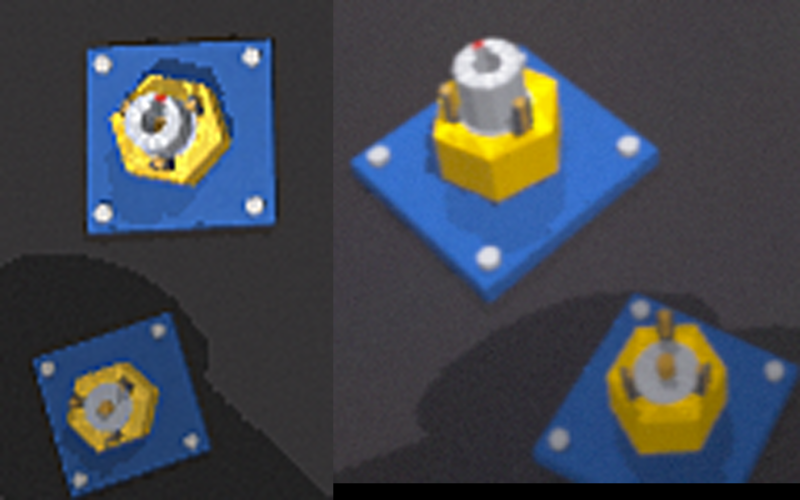

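View pics/c2.png

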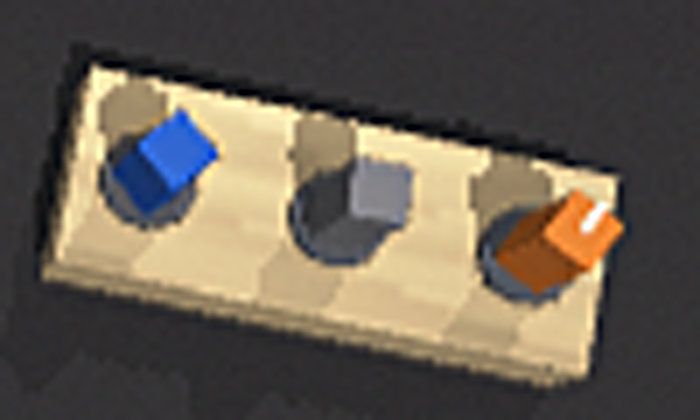

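```bash
cat > m.py <<'E'
from h import *
def cloud(d):
    v,u=np.mgrid[0:400,0:640]; z=d['z_map']
    c=np.stack([(u-d['camera_matrix'][0,2])/d['camera_matrix'][0,0]*z,(v-d['camera_matrix'][1,2])/d['camera_matrix'][1,1]*z,z],-1)
    return (c-d['t'])@d['R']
def rect(P):
    (c,s,a)=cv2.minAreaRect((P[:,:2]*1000).astype(np.float32)); return np.round(c,1),np.round(s,1),round(a,1)
E
python3 - <<'E'
from m import *
np.set_printoptions(precision=4,suppress=True)
for f in('top0','side0'):
    d=load(f);W=cloud(d);hsv=cv2.cvtColor(d['color'],cv2.COLOR_BGR2HSV);H,S,V=[hsv[...,i].astype(int) for i in range(3)]
    ok=d['z_map']>0
    near=lambda x,y,rad:(np.hypot(W[...,0]-x,W[...,1]-y)<rad)&ok
    print(f)
    m=near(.563,-.236,.03)&(W[...,2]>.09)&(W[...,2]<.115)
    P=W[m];top=P[P[:,2]>.0985];print('orange top n',len(P),len(top),top[:,2].mean(),rect(top),top.mean(0))
    m2=m&(S<60)&(V>150);print('white',W[m2].mean(0) if m2.any() else None,np.argwhere(m2).tolist())
    m=near(.535,.22,.1)&(H>100)&(H<125)&(S>150)&(W[...,2]<.02)&(W[...,2]>0);print('plate',rect(W[m]),W[m][:,2].mean())
    m=near(.535,.22,.04)&(W[...,2]>.073)&(W[...,2]<.082);P=W[m];print('hub top',len(P),P.mean(0),rect(P),cv2.minEnclosingCircle((P[:,:2]*1000).astype(np.float32)))
    m=near(.535,.22,.04)&(W[...,2]>.043)&(W[...,2]<.049)&(H>18)&(H<35)&(S>120);P=W[m];print('sleeve top',len(P),P.mean(0),cv2.minEnclosingCircle((P[:,:2]*1000).astype(np.float32)))
    m3=near(.535,.22,.05)&((H<8)|(H>172))&(S>120)&(V>100)&(W[...,2]>.06);print('red',W[m3].mean(0) if m3.any() else None,m3.sum(),np.argwhere(m3).mean(0))
    m=near(.575,-.173,.12)&(W[...,2]>.036)&(W[...,2]<.043)&(H>8)&(H<28);print('stand',rect(W[m]),W[m][:,2].mean())
E
```

```text
top0
orange top n 96 78 0.1013558426376634 (array([ 564.8, -244.5]), array([19.9, 19.1]), 50.1) [ 0.5648 -0.2446  0.1014]
white [ 0.569  -0.2482  0.102 ] [[204, 440], [205, 439], [205, 440], [206, 439], [207, 438], [207, 439]]
plate (array([539. , 232.6]), array([109.8, 109. ]), 3.1) 0.011394193772266036
hub top 121 [0.5384 0.2335 0.0763] (array([538.9, 233.7]), array([29.9, 30.5]), 46.5) ((538.7496337890625, 233.88941955566406), 15.936797142028809)
sleeve top 200 [0.5364 0.2284 0.0456] ((538.5703125, 233.26614379882812), 31.355960845947266)
red [0.552  0.2299 0.0777] 3 [213. 228.]
stand (array([ 577.8, -180.7]), array([186.6,  70.8]), 78.3) 0.03949468617984677
side0
orange top n 87 53 0.10238446174623711 (array([ 564.7, -245.3]), array([18.7, 20.7]), 50.3) [ 0.5638 -0.2434  0.1024]
white [ 0.572  -0.2512  0.1038] [[149, 416], [149, 417], [150, 416]]
plate (array([544.1, 233.7]), array([121. , 109.6]), 3.3) 0.012004685996293101
hub top 236 [0.5379 0.2337 0.0771] (array([539. , 233.2]), array([31.3, 30.9]), 40.2) ((539.9223022460938, 233.1204833984375), 16.4796199798584)
sleeve top 336 [0.5267 0.2346 0.0465] ((536.994140625, 232.67196655273438), 30.493545532226562)
red [0.5535 0.2306 0.0782] 2 [268.  247.5]
stand (array([ 577.6, -181.4]), array([188.2,  73.6]), 78.4) 0.04071567238042824
```

```bash
cat > hexfit.py <<'E'
from m import *
import sys
def hexfit(files,cx,cy):
    best={}
    for f in files:
        d=load(f);hsv=cv2.cvtColor(d['color'],cv2.COLOR_BGR2HSV)
        W=cloud(d);near=(np.hypot(W[...,0]-cx,W[...,1]-cy)<.045)&(W[...,2]>.013)&(W[...,2]<.05)
        y=(near&(hsv[...,0]>18)&(hsv[...,0]<35)&(hsv[...,1]>110)).astype(np.uint8)
        hub=np.zeros((400,640),np.uint8)
        pts=np.array([proj(d,(cx+.016*np.cos(a),cy+.016*np.sin(a),z)) for a in np.linspace(0,6.28,40) for z in(.046,.077)])
        K=8
        res=[]
        k=cv2.findNonZero(y); x0,y0,w,h=cv2.boundingRect(k); x0-=12;y0-=12;w+=24;h+=24
        Y=cv2.resize(y[y0:y0+h,x0:x0+w],None,fx=K,fy=K,interpolation=cv2.INTER_NEAREST)
        tr=lambda q:np.round((np.array(q)-[x0,y0]+.5)*K).astype(np.int32)
        valid=np.ones_like(Y);cv2.fillConvexPoly(valid,cv2.convexHull(tr(pts)),0)
        for a in (60,180,300):
            j=np.array([proj(d,(cx+ra*np.cos(np.radians(a-p)),cy+ra*np.sin(np.radians(a-p)),z)) for ra in(.014,.026) for p in(-15,3,20) for z in (.046,.067)])
            cv2.fillConvexPoly(valid,cv2.convexHull(tr(j)),0)
        for th in np.arange(0,60,1.):
          for dx in np.arange(-.004,.0041,.001):
            for dy in np.arange(-.004,.0041,.001):
              q=[proj(d,(cx+dx+.028/np.cos(np.pi/6)*np.cos(np.radians(th+30+60*i)),cy+dy+.028/np.cos(np.pi/6)*np.sin(np.radians(th+30+60*i)),z)) for i in range(6) for z in(.016,.046)]
              M=np.zeros_like(Y);cv2.fillConvexPoly(M,cv2.convexHull(tr(q)),1)
              res.append((((M&Y&valid).sum())/((M|Y)&valid).sum(),th,dx,dy))
        res.sort(reverse=True);print(f,[tuple(np.round(x,4)) for x in res[:6]])
if __name__=='__main__': hexfit(sys.argv[1:],.539,.2333)
E
python3 hexfit.py top0 side0
```

```text
top0 [(np.float64(0.871), np.float64(50.0), np.float64(0.001), np.float64(0.001)), (np.float64(0.8706), np.float64(48.0), np.float64(0.0), np.float64(0.001)), (np.float64(0.8704), np.float64(49.0), np.float64(0.0), np.float64(0.001)), (np.float64(0.8702), np.float64(50.0), np.float64(0.0), np.float64(0.0)), (np.float64(0.8697), np.float64(50.0), np.float64(0.0), np.float64(0.001)), (np.float64(0.8689), np.float64(49.0), np.float64(0.001), np.float64(0.001))]
side0 [(np.float64(0.939), np.float64(51.0), np.float64(0.003), np.float64(-0.001)), (np.float64(0.9384), np.float64(52.0), np.float64(0.003), np.float64(-0.001)), (np.float64(0.9379), np.float64(49.0), np.float64(0.003), np.float64(-0.001)), (np.float64(0.9374), np.float64(50.0), np.float64(0.003), np.float64(-0.001)), (np.float64(0.9363), np.float64(52.0), np.float64(0.002), np.float64(-0.001)), (np.float64(0.9361), np.float64(50.0), np.float64(0.002), np.float64(-0.001))]
```

```bash
python3 - <<'E'
from m import *
np.set_printoptions(precision=3,suppress=True)
d=load('top0');W=cloud(d)
for p in [(60,270),(100,300),(30,250),(70,155),(110,165),(15,370),(130,390),(170,60)]: print(p,W[p[1],p[0]])
m=(W[...,2]>.09)&(d['z_map']>0)
for x in np.arange(0,1,.1): print(round(x,1),[ (round(float(W[...,2][m&(abs(W[...,0]-x)<.05)&(abs(W[...,1]-y)<.05)].max()),2) if (m&(abs(W[...,0]-x)<.05)&(abs(W[...,1]-y)<.05)).any() else 0) for y in np.arange(-.5,.85,.1)])
E
```

```text
(60, 270) [0.422 0.608 0.057]
(100, 300) [0.355 0.516 0.049]
(30, 250) [0.466 0.682 0.056]
(70, 155) [0.666 0.558 0.144]
(110, 165) [0.669 0.522 0.053]
(15, 370) [0.208 0.679 0.057]
(130, 390) [0.15  0.454 0.001]
(170, 60) [0.858 0.338 0.199]
0.0 [0, 0, 0, 0, 0, 0, 0, 0, 0, 0, 0, 0, 0, 0]
0.1 [0, 0, 0, 0, 0, 0, 0, 0, 0, 0, 0, 0, 0, 0]
0.2 [0, 0, 0, 0, 0, 0, 0, 0, 0, 0, 0, 0, 0, 0]
0.3 [0, 0, 0, 0, 0, 0, 0, 0, 0, 0, 0, 0, 0, 0]
0.4 [0, 0, 0, 0, 0, 0, 0, 0, 0, 0, 0, 0, 0, 0]
0.5 [0, 0, 0, 0, 0, 0, 0, 0, 0, 0, 0, 0, 0, 0]
0.6 [0, 0, 0.1, 0.11, 0.1, 0, 0, 0, 0, 0, 0, 0.14, 0, 0]
0.7 [0, 0, 0, 0, 0, 0, 0.13, 0, 0, 0, 0.21, 0.21, 0, 0]
0.8 [0, 0, 0, 0, 0, 0.13, 0.13, 0.11, 0.2, 0.2, 0, 0, 0, 0]
0.9 [0, 0, 0, 0, 0, 0, 0, 0, 0.2, 0.2, 0, 0, 0, 0]
```

Request:
play_rows(plan=[[20,-22,0,0,0,-0.03,85],[50,-56,0,0,0,-0.08,85],[80,-90,0,0,0,-0.13,85],[112,-126,0,0,0,-0.18,85],[144,-162,0,0,0,-0.23,85],[176,-198,0,0,0,-0.28,85],[208,-234,0,0,0,-0.33,85],[240,-270,0,0,0,-0.38,85],[272,-306,0,0,0,-0.43,85],[304,-342,0,0,0,-0.45,85],[336,-378,-20,0,0,-0.45,85],[360,-405,-40,0,0,-0.45,85]])

```text
clock: 1.3
tcp_pos: [0.5275, 0.247, 0.1915]
orientation: [1.076, 2.95, 0.002]
contact_force: [0.4, 0.9, -0.2]
grip_width: 0.0849
```

Request:
play_rows(plan=[[10,-11,-20,0,0,0,85],[14.6,-16,-50,0,0,0,85],[14.6,-16,-60,0,0,0,85],[14.6,-16,-60,0,0,0,85],[14.6,-16,-60,0,0,0,85]])

```text
clock: 1.8
tcp_pos: [0.5401, 0.2345, 0.132]
orientation: [1.072, 2.953, 0.001]
contact_force: [-0.8, 0.3, 0.7]
grip_width: 0.0851
```

```bash
python3 - <<'E'
from m import *
np.set_printoptions(precision=4,suppress=True)
o=r.get_obs();print(o)
for n in('side','top'):
    d=snap(n,n+'1'); print(-d['R'].T@d['t'])
a=load('side1')['color'];b=load('top1')['color'][100:350,100:420]
cv2.imwrite('pics/v1.png',np.hstack([a[100:400,150:450],cv2.resize(b,(384,300))]))
E
```

```text
{'clock': 1.8, 'joints': array([-0.7245,  0.4576,  0.2723,  1.8721, -0.1619,  0.8325,  0.5047]), 'qvel': array([-0.0051, -0.0154,  0.0038, -0.0105,  0.0007, -0.002 ,  0.0024]), 'tau': array([  0.3965, -50.1229,   4.7929, -22.2113,   0.0178,   0.0226,
         0.0019]), 'tcp_pos': array([0.5401, 0.2345, 0.132 ]), 'orientation': array([1.0721, 2.9529, 0.0011]), 'contact_force': array([-0.7794,  0.2604,  0.6933]), 'moment': array([ 0.0003, -0.0507, -0.0459]), 'grip_width': 0.08508083043622346}
[0.1534 0.4382 0.5167]
[0.438  0.0298 0.9235]
```

View pics/v1.png

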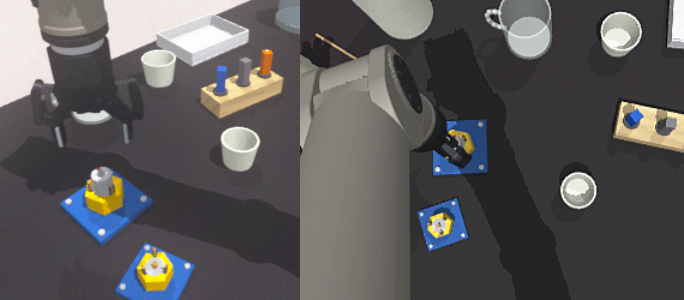

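Request:
play_rows(plan=[[-0.5,-1.5,-30,0,0,0,85],[-0.5,-1.5,-60,0,0,0,85],[-0.5,-1.5,-80,0,0,0,85],[-0.5,-1.5,-95,0,0,0,85],[-0.5,-1.5,-105,0,0,0,85],[-0.5,-1.5,-112,0,0,0,85],[-0.5,-1.5,-113,0,0,0,85],[-0.5,-1.5,-113,0,0,0,85]])

```text
clock: 2.7
tcp_pos: [0.5401, 0.2321, 0.0188]
orientation: [1.074, 2.952, 0.001]
contact_force: [-0.1, 0.1, -0.5]
grip_width: 0.0849
```

```bash
python3 - <<'E'
from m import *
np.set_printoptions(precision=4,suppress=True)
d=snap('side','side2')
cv2.imwrite('pics/v2.png',cv2.resize(d['color'][200:350,170:340],None,fx=4,fy=4))
E
```

```text
(no output)
```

View pics/v2.png

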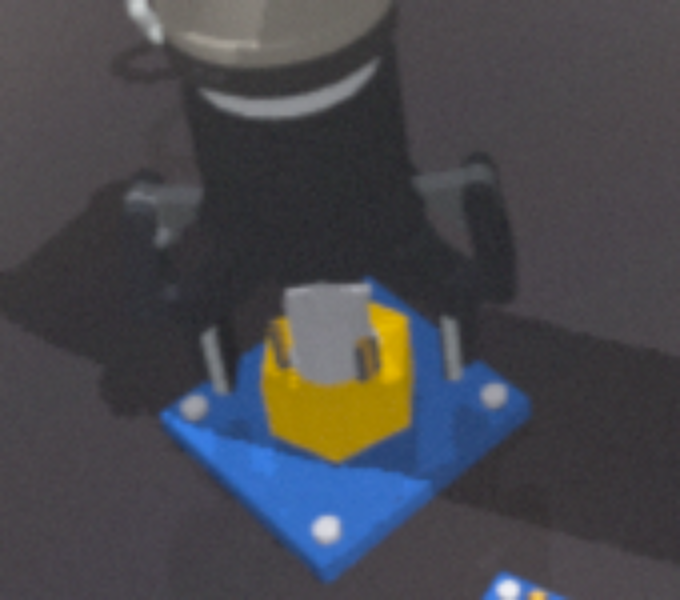

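Request:
play_rows(plan=[[0,0,0,0,0,0,40],[0,0,0,0,0,0,40],[0,0,0,0,0,0,40],[0,0,0,0,0,0,40],[0,0,0,0,0,0,40],[0,0,0,0,0,0,40]], grip_force=60)

```text
clock: 3.35
tcp_pos: [0.5408, 0.2329, 0.0195]
orientation: [1.073, 2.951, 0.004]
contact_force: [0.4, 1.7, 5.2]
grip_width: 0.0553
```

Request:
play_rows(plan=[[0,0,0,0,0,-0.05,40],[0,0,0,0,0,-0.12,40],[0,0,0,0,0,-0.19,40],[0,0,0,0,0,-0.26,40],[0,0,0,0,0,-0.33,40],[0,0,0,0,0,-0.4,40],[0,0,0,0,0,-0.47,40],[0,0,0,0,0,-0.54,40],[0,0,0,0,0,-0.6,40],[0,0,0,0,0,-0.66,40],[0,0,0,0,0,-0.72,40],[0,0,0,0,0,-0.72,40]], grip_force=110)

```text
clock: 4.55
tcp_pos: [0.5403, 0.2326, 0.0198]
orientation: [2.047, 2.383, 0.003]
contact_force: [-3.2, 0.2, 10.8]
grip_width: 0.0547
```

```bash
python3 - <<'E'
from m import *
np.set_printoptions(precision=4,suppress=True)
o=r.get_obs();print(o['moment'],o['contact_force'],o['orientation'],o['grip_width'])
d=snap('side','side3')
cv2.imwrite('pics/v3.png',cv2.resize(d['color'][200:350,170:340],None,fx=4,fy=4))
E
```

```text
[-0.0905  0.5195 -0.2288] [-3.1746  0.1555 10.8187] [2.0469 2.3832 0.0031] 0.054711393325109166
```

View pics/v3.png

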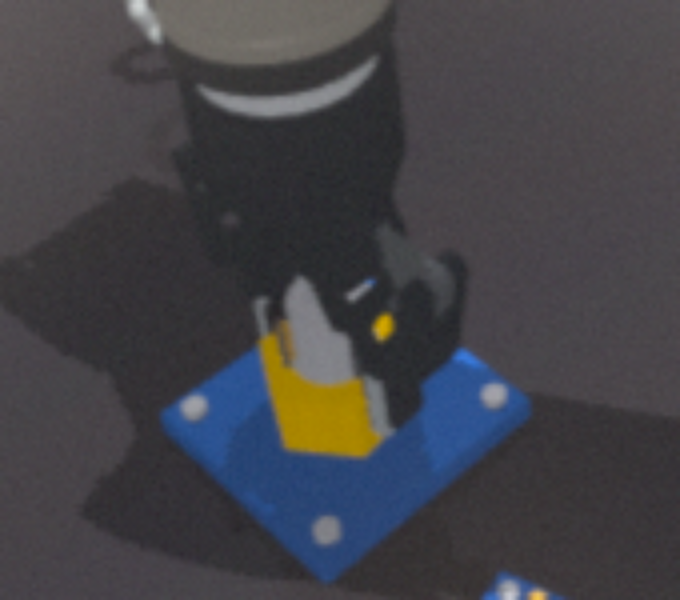

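Request:
play_rows(plan=[[0,0,0,0,0,-0.05,40],[0,0,0,0,0,-0.1,40],[0,0,0,0,0,-0.14,40],[0,0,0,0,0,-0.18,40],[0,0,0,0,0,-0.2,40],[0,0,0,0,0,-0.2,40]])

```text
clock: 5.2
tcp_pos: [0.5402, 0.2326, 0.0197]
orientation: [-2.271, -2.171, -0.002]
contact_force: [-3.3, -0.7, 11.9]
grip_width: 0.0541
```

```bash
python3 - <<'E'
from m import *
o=r.get_obs();print(o['moment'],o['contact_force'],o['orientation'],o['grip_width'])
E
```

```text
[-0.22884206  0.41297202  0.50193289] [-3.26349249 -0.74092988 11.93815177] [-2.27063744 -2.17108572 -0.00242639] 0.054142888292901106
```

Request:
play_rows(plan=[[0,0,0,0,0,-0.03,40],[0,0,0,0,0,-0.06,40],[0,0,0,0,0,-0.06,40]])

```text
clock: 5.5
tcp_pos: [0.5401, 0.2326, 0.0198]
orientation: [2.33, 2.106, 0.002]
contact_force: [-3.1, -1.7, 12.5]
grip_width: 0.0539
```

```bash
python3 - <<'E'
from m import *
o=r.get_obs();print(o['moment'],o['contact_force'],o['orientation'],o['grip_width'])
d=snap('side','side4')
cv2.imwrite('pics/v4.png',cv2.resize(d['color'][200:350,170:340],None,fx=4,fy=4))
E
```

```text
[-0.34477517  0.64242452  1.82099982] [-3.10351719 -1.68490274 12.45444033] [2.33032605e+00 2.10615091e+00 1.52130748e-03] 0.053898086195061895
```

View pics/v4.png

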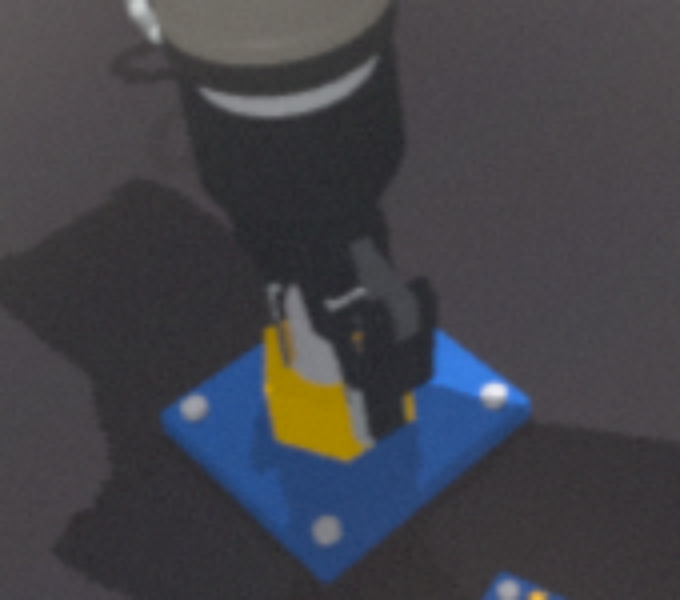

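Request:
play_rows(plan=[[0,0,0,0,0,0.02,85],[0,0,0,0,0,0.02,85],[0,0,0,0,0,0.02,85],[0,0,0,0,0,0.02,85],[0,0,0,0,0,0.02,85],[0,0,20,0,0,0.02,85],[0,0,50,0,0,0.02,85],[0,0,90,0,0,0.02,85],[0,0,135,0,0,0.02,85],[0,0,180,0,0,0.02,85]], grip_force=60)

```text
clock: 6.55
tcp_pos: [0.5393, 0.2316, 0.1997]
orientation: [-2.316, -2.122, 0.001]
contact_force: [1.4, 0.1, -0.4]
grip_width: 0.0848
```

Request:
play_rows(plan=[[1,-20,0,0,0,-0.03,60],[3,-60,0,0,0,-0.09,60],[5,-105,0,0,0,-0.15,60],[8,-150,0,0,0,-0.22,60],[10,-195,0,0,0,-0.29,60],[13,-240,0,0,0,-0.35,60],[15,-285,0,0,0,-0.41,60],[18,-330,0,0,0,-0.48,60],[20,-375,0,0,0,-0.54,60],[23,-420,0,0,0,-0.6,60],[25,-460,0,0,0,-0.611,60],[25,-476.6,0,0,0,-0.611,60]])

```text
clock: 7.75
tcp_pos: [0.5629, -0.25, 0.198]
orientation: [2.85, 1.318, -0.003]
contact_force: [0.5, 1.0, -0.0]
grip_width: 0.06
```

Request:
play_rows(plan=[[0,0,-30,0,0,0,60],[0,0,-55,0,0,0,60],[0,0,-70,0,0,0,60],[0,0,-70,0,0,0,60]])

```text
clock: 8.15
tcp_pos: [0.5629, -0.2441, 0.1259]
orientation: [-2.845, -1.326, 0.005]
contact_force: [0.0, 0.7, -0.1]
grip_width: 0.06
```

```bash
python3 - <<'E'
from m import *
np.set_printoptions(precision=4,suppress=True)
d=snap('side','side5');t=snap('top','top5')
o=r.get_obs();print(o['tcp_pos'],o['orientation'],o['contact_force'])
a=cv2.resize(d['color'][60:230,330:450],None,fx=3,fy=3);b=cv2.resize(t['color'][190:255,200:265],(510,510),interpolation=cv2.INTER_CUBIC)
c=cv2.resize(d['color'][250:345,205:305],(400,510))
cv2.imwrite('pics/v5.png',cv2.resize(np.hstack([a[:510],b]),None,fx=.9,fy=.9))
cv2.imwrite('pics/v5b.png',c)
for f in('top5','side5'):
    d=load(f);W=cloud(d);hsv=cv2.cvtColor(d['color'],cv2.COLOR_BGR2HSV);H,S,V=[hsv[...,i].astype(int) for i in range(3)]
    near=lambda x,y,rad:(np.hypot(W[...,0]-x,W[...,1]-y)<rad)&(d['z_map']>0)
    m=near(.539,.233,.03)&(W[...,2]>.073)&(W[...,2]<.082);P=W[m];print('hub top',len(P),P.mean(0),rect(P),cv2.minEnclosingCircle((P[:,:2]*1000).astype(np.float32)))
    m3=near(.539,.233,.03)&((H<8)|(H>172))&(S>100)&(V>80)&(W[...,2]>.06);print('red',np.argwhere(m3).tolist(),[onplane(d,u,v,.077)[:2].round(4).tolist() for v,u in np.argwhere(m3)])
E
python3 hexfit.py top5 side5
```

```text
[ 0.5647 -0.245   0.1286] [ 2.8471  1.3273 -0.0003] [-0.1974 -0.0092 -0.4131]
hub top 123 [0.5385 0.2333 0.0765] (array([539.4, 233.2]), array([30.2, 30.2]), 3.2) ((539.1463623046875, 233.70626831054688), 16.129638671875)
red [[213, 227], [213, 228], [213, 229], [214, 228]] [[0.5521, 0.2324], [0.5521, 0.2301], [0.5521, 0.2278], [0.5498, 0.23]]
hub top 237 [0.5378 0.2334 0.077 ] (array([539.3, 232.4]), array([30.9, 32.6]), 51.1) ((539.686767578125, 232.64260864257812), 16.737661361694336)
red [[267, 249], [268, 247], [268, 248], [268, 249]] [[0.5548, 0.227], [0.5552, 0.2305], [0.5541, 0.2294], [0.5529, 0.2283]]
top5 [(np.float64(0.8666), np.float64(57.0), np.float64(0.0), np.float64(0.0)), (np.float64(0.8652), np.float64(59.0), np.float64(0.0), np.float64(0.0)), (np.float64(0.8647), np.float64(58.0), np.float64(0.0), np.float64(0.0)), (np.float64(0.8641), np.float64(57.0), np.float64(0.0), np.float64(0.001)), (np.float64(0.8624), np.float64(0.0), np.float64(0.0), np.float64(0.0)), (np.float64(0.8615), np.float64(56.0), np.float64(0.0), np.float64(0.0))]
side5 [(np.float64(0.9366), np.float64(57.0), np.float64(0.002), np.float64(-0.001)), (np.float64(0.9363), np.float64(58.0), np.float64(0.002), np.float64(-0.001)), (np.float64(0.9352), np.float64(58.0), np.float64(0.003), np.float64(-0.001)), (np.float64(0.9333), np.float64(56.0), np.float64(0.003), np.float64(-0.001)), (np.float64(0.933), np.float64(56.0), np.float64(0.002), np.float64(-0.001)), (np.float64(0.9327), np.float64(57.0), np.float64(0.003), np.float64(-0.001))]
```

View pics/v5.png

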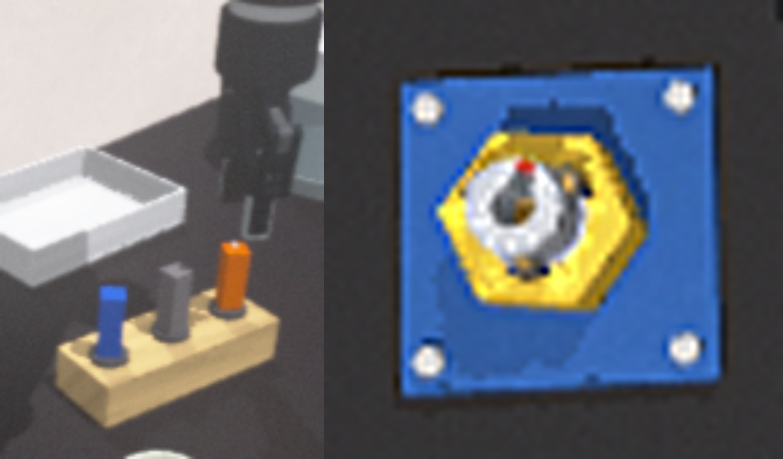

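View pics/v5b.png

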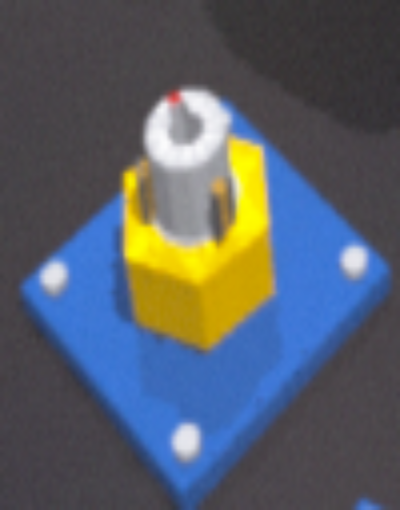

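Request:
play_rows(plan=[[0,0,-25,0,0,0,60],[0,0,-45,0,0,0,60],[0,0,-60,0,0,0,60],[0,0,-68,0,0,0,60],[0,0,-69.5,0,0,0,60],[0,0,-69.5,0,0,0,60],[0,0,-69.5,0,0,0,10],[0,0,-69.5,0,0,0,10],[0,0,-69.5,0,0,0,10],[0,0,-69.5,0,0,0,10],[0,0,-69.5,0,0,0,10],[0,0,-69.5,0,0,0,10]], grip_force=60)

```text
clock: 9.45
tcp_pos: [0.565, -0.2449, 0.0595]
orientation: [2.847, 1.328, 0.001]
contact_force: [-0.9, 0.6, 5.5]
grip_width: 0.0198
```

```bash
python3 - <<'E'
from m import *
np.set_printoptions(precision=4,suppress=True)
o=r.get_obs();print(o['tcp_pos'],o['orientation'],o['contact_force'],o['grip_width'])
E
```

```text
[ 0.565  -0.2449  0.0595] [2.8468 1.3275 0.0013] [-0.8892  0.5881  5.5154] 0.01975664927841007
```

Request:
play_rows(plan=[[0,0,8,0,0,0,10],[0,0,25,0,0,0,10],[0,0,50,0,0,0,10],[0,0,80,0,0,0,10],[0,0,105,0,0,0,10],[0,0,120,0,0,0,10],[0,0,122,0,0,0,10],[0,0,122,0,0,0,10]], grip_force=80)

```text
clock: 10.25
tcp_pos: [0.5645, -0.2444, 0.1807]
orientation: [-2.847, -1.328, -0.0]
contact_force: [-0.3, 0.1, -2.4]
grip_width: 0.019
```

```bash
python3 - <<'E'
from m import *
np.set_printoptions(precision=4,suppress=True)
o=r.get_obs();print(o['tcp_pos'],o['orientation'],o['contact_force'],o['grip_width'])
d=snap('side','side6')
cv2.imwrite('pics/v6.png',cv2.resize(d['color'][30:220,330:480],None,fx=3.1,fy=3.1))
E
```

```text
[ 0.5645 -0.2444  0.1807] [-2.8467 -1.3282 -0.0004] [-0.2572  0.0791 -2.3695] 0.01903900760311736
```

View pics/v6.png

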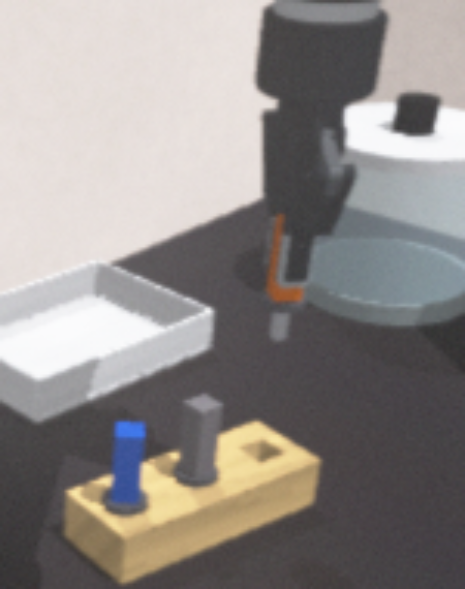

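Request:
play_rows(plan=[[-1,15,0,0,0,0.02,10],[-3,50,0,0,0,0.06,10],[-5,92,0,0,0,0.11,10],[-8,136,0,0,0,0.15,10],[-10,180,0,0,0,0.2,10],[-12,225,0,0,0,0.24,10],[-15,270,0,0,0,0.28,10],[-17,315,0,0,0,0.32,10],[-19,360,0,0,0,0.36,10],[-21,400,0,0,0,0.4,10],[-23,435,0,0,0,0.43,10],[-25.2,465,0,0,0,0.436,10]])

```text
clock: 11.5
tcp_pos: [0.5375, 0.2236, 0.1796]
orientation: [-2.487, -1.917, 0.003]
contact_force: [-0.6, 0.3, -1.1]
grip_width: 0.0191
```

Request:
play_rows(plan=[[0,12.4,0,0,0,0,10],[0,12.4,-15,0,0,0,10],[0,12.4,-35,0,0,0,10],[0,12.4,-48,0,0,0,10],[0,12.4,-52,0,0,0,10],[0,12.4,-52,0,0,0,10],[0,12.4,-52,0,0,0,10]])

```text
clock: 12.2
tcp_pos: [0.54, 0.2321, 0.1292]
orientation: [2.493, 1.911, 0.001]
contact_force: [-0.3, -0.7, -1.1]
grip_width: 0.0188
```

```bash
python3 - <<'E'
from m import *
np.set_printoptions(precision=4,suppress=True)
o=r.get_obs();print(o['tcp_pos'],o['orientation'],o['contact_force'],o['moment'],o['grip_width'],o['joints'])
d=snap('side','side7');t=snap('top','top7')
cv2.imwrite('pics/v7.png',cv2.resize(np.hstack([d['color'][210:330,200:310],t['color'][170:290,180:270]]),None,fx=4,fy=4,interpolation=cv2.INTER_CUBIC))
E
```

```text
[0.54   0.2321 0.1292] [2.4933 1.9108 0.0009] [-0.2703 -0.6572 -1.1364] [ 0.0097 -0.0122 -0.0434] 0.0188066933479473 [-0.9911  0.5238  0.6427  1.8942 -0.4079  0.8562 -0.403 ]
```

View pics/v7.png

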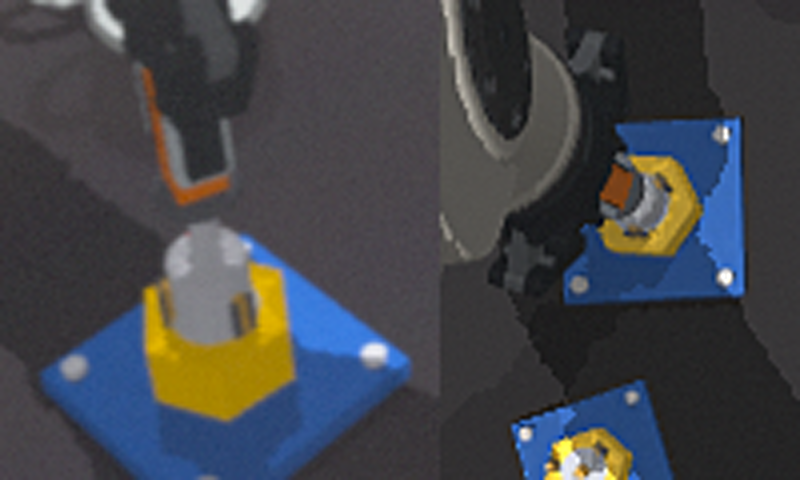

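```bash
python3 - <<'E'
from m import *
np.set_printoptions(precision=4,suppress=True)
d=load('side7');s=d['color'][250:295,225:280];W=cloud(d)
o=r.get_obs();x,y,z=o['tcp_pos']
print('pred tip',proj(d,(x,y,z-.0465)),'flange',proj(d,(x,y,z-.0195)),'hubtop',proj(d,(.539,.233,.077)),proj(d,(.540,.2325,.077)))
cv2.imwrite('pics/v7b.png',cv2.resize(cv2.convertScaleAbs(s,alpha=1.6),None,fx=14,fy=12,interpolation=cv2.INTER_NEAREST))
for v in range(254,284,2): print(v,[f"{W[v,u,2]*1000:.0f}" for u in range(236,268,2)])
E
```

```text
pred tip [250.947  270.9061] flange [248.764  258.3623] hubtop [251.6001 274.1104] [251.4946 273.6117]
254 ['-1', '1', '116', '122', '138', '135', '517', '138', '131', '130', '124', '117', '116', '-0', '2', '-0']
256 ['0', '-0', '116', '116', '127', '131', '130', '123', '122', '120', '119', '117', '116', '1', '1', '0']
258 ['1', '114', '116', '116', '121', '121', '120', '119', '118', '117', '116', '117', '112', '0', '1', '2']
260 ['0', '0', '116', '116', '116', '119', '116', '115', '116', '117', '116', '113', '-2', '1', '0', '0']
262 ['-0', '2', '113', '116', '116', '117', '116', '116', '116', '115', '113', '1', '1', '1', '1', '-1']
264 ['-0', '0', '-0', '112', '113', '113', '112', '113', '112', '112', '1', '1', '-0', '3', '1', '0']
266 ['1', '-0', '-0', '1', '0', '2', '98', '99', '97', '95', '1', '1', '-1', '1', '0', '2']
268 ['2', '1', '0', '1', '2', '78', '93', '94', '94', '92', '77', '77', '1', '1', '0', '0']
270 ['-0', '-0', '2', '1', '76', '78', '88', '91', '90', '89', '78', '78', '78', '13', '13', '2']
272 ['-0', '-1', '-0', '1', '78', '77', '73', '70', '82', '74', '77', '77', '76', '17', '12', '13']
274 ['1', '-1', '1', '77', '78', '79', '72', '65', '65', '69', '77', '78', '79', '73', '13', '14']
276 ['1', '0', '1', '77', '80', '77', '70', '62', '60', '77', '79', '77', '78', '70', '48', '47']
278 ['1', '2', '0', '75', '78', '78', '77', '78', '77', '77', '77', '77', '76', '67', '47', '46']
280 ['3', '3', '66', '67', '75', '77', '77', '77', '78', '77', '76', '73', '70', '64', '45', '47']
282 ['1', '45', '66', '66', '71', '73', '76', '76', '74', '73', '72', '71', '65', '61', '46', '47']
```

View pics/v7b.png

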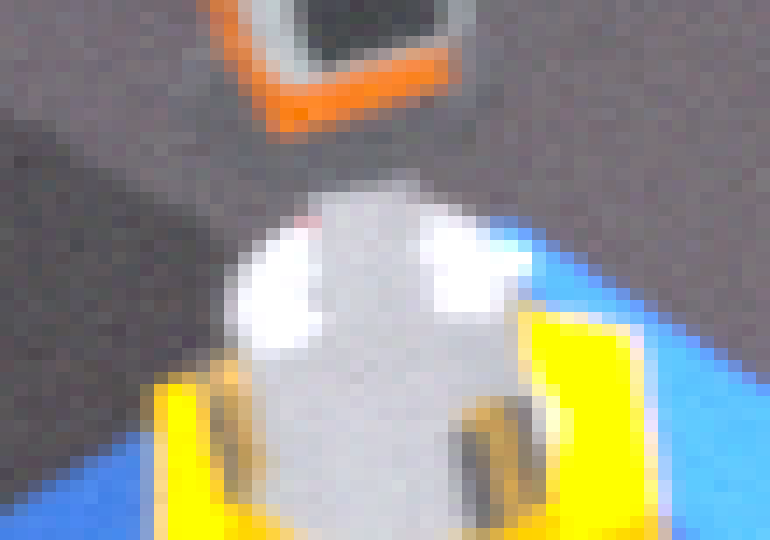

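Request:
play_rows(plan=[[0,0.3,-4,0,0,0,10],[0,0.3,-8,0,0,0,10],[0,0.3,-11,0,0,0,10],[0,0.3,-13,0,0,0,10],[0,0.3,-14,0,0,0,10],[0,0.3,-14,0,0,0,10]])

```text
clock: 12.9
tcp_pos: [0.5394, 0.233, 0.1146]
orientation: [2.493, 1.912, -0.0]
contact_force: [0.4, -0.3, -0.7]
grip_width: 0.0192
```

```bash
python3 - <<'E'
from m import *
np.set_printoptions(precision=4,suppress=True)
o=r.get_obs();print(o['tcp_pos'],o['orientation'],o['contact_force'],o['moment'])
E
```

```text
[0.5394 0.233  0.1146] [ 2.4925  1.9122 -0.0004] [ 0.3942 -0.3412 -0.6742] [0.0025 0.0474 0.0027]
```

Request:
play_rows(plan=[[0,0,-1,0,0,0,10],[0,0,-2,0,0,0,10],[0,0,-3,0,0,0,10],[0,0,-4,0,0,0,10],[0,0,-4,0,0,0,10]])

```text
clock: 13.4
tcp_pos: [0.5394, 0.233, 0.1107]
orientation: [-2.493, -1.912, 0.0]
contact_force: [-0.3, -0.0, -2.1]
grip_width: 0.019
```

```bash
python3 - <<'E'
from m import *
np.set_printoptions(precision=4,suppress=True)
o=r.get_obs();print(o['tcp_pos'],o['orientation'],o['contact_force'],o['moment'])
E
```

```text
[0.5394 0.233  0.1107] [-2.4926 -1.9121  0.0002] [-0.3172 -0.0153 -2.0695] [-0.0214 -0.0035 -0.0272]
```

Request:
play_rows(plan=[[0,0,-1.5,0,0,0,10],[0,0,-3,0,0,0,10],[0,0,-4.5,0,0,0,10],[0,0,-6,0,0,0,10],[0,0,-6,0,0,0,10]])

```text
clock: 13.9
tcp_pos: [0.5393, 0.2329, 0.1045]
orientation: [-2.493, -1.912, 0.001]
contact_force: [-0.3, 0.0, -0.6]
grip_width: 0.019
```

```bash
python3 - <<'E'
from m import *
np.set_printoptions(precision=4,suppress=True)
o=r.get_obs();print(o['tcp_pos'],o['orientation'],o['contact_force'],o['moment'])
d=snap('side','side8');W=cloud(d)
cv2.imwrite('pics/v8.png',cv2.resize(d['color'][230:320,210:300],None,fx=6,fy=6,interpolation=cv2.INTER_CUBIC))
E
```

```text
[0.5393 0.2329 0.1045] [-2.4926 -1.9122  0.0007] [-0.3106  0.0313 -0.5936] [ 0.0131 -0.0202  0.0032]
```

View pics/v8.png

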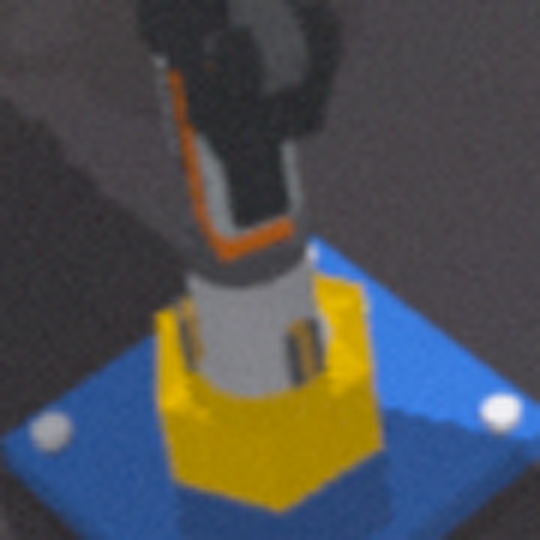

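Request:
play_rows(plan=[[0,0,-1.5,0,0,0,10],[0,0,-3,0,0,0,10],[0,0,-4.5,0,0,0,10],[0,0,-6,0,0,0,10],[0,0,-7,0,0,0,10],[0,0,-7,0,0,0,10]])

```text
clock: 14.55
tcp_pos: [0.5397, 0.2331, 0.098]
orientation: [2.493, 1.912, 0.001]
contact_force: [-1.2, 0.6, 4.4]
grip_width: 0.0192
```

Request:
play_rows(plan=[[0,0,-0.5,0,0,0,10],[0,0,-1,0,0,0,10],[0,0,-1.5,0,0,0,10],[0,0,-1.5,0,0,0,10],[0,0,-1.5,0,0,0,10]])

```text
clock: 15.05
tcp_pos: [0.5397, 0.2331, 0.0965]
orientation: [2.493, 1.912, 0.001]
contact_force: [-0.8, -0.1, 5.7]
grip_width: 0.0193
```

```bash
python3 - <<'E'
from m import *
np.set_printoptions(precision=4,suppress=True)
o=r.get_obs();print(o['tcp_pos'],o['orientation'],o['contact_force'],o['moment'])
E
```

```text
[0.5397 0.2331 0.0965] [2.4926 1.9121 0.0009] [-0.8416 -0.1174  5.6631] [-0.0448  0.2842 -0.0285]
```

Request:
play_rows(plan=[[0,0,-0.5,0,0,0,10],[0,0,-1,0,0,0,10],[0,0,-1,0,0,0,10],[0,0,-1,0,0,0,10]])

```text
clock: 15.45
tcp_pos: [0.5398, 0.2331, 0.0965]
orientation: [-2.492, -1.912, -0.001]
contact_force: [-3.9, -0.7, 15.0]
grip_width: 0.019
```

Request:
play_rows(plan=[[0,0,-0.5,0,0,0,10],[0,0,-1,0,0,0,10],[0,0,-1,0,0,0,10],[0,0,-1,0,0,0,10]])

```text
clock: 15.85
tcp_pos: [0.5399, 0.2331, 0.0964]
orientation: [-2.492, -1.911, -0.002]
contact_force: [-7.1, -1.3, 23.7]
grip_width: 0.0189
```

```bash
python3 - <<'E'
from m import *
np.set_printoptions(precision=4,suppress=True)
o=r.get_obs();print(o['tcp_pos'],o['orientation'],o['contact_force'],o['moment'])
d=snap('side','side9');t=snap('top','top9');W=cloud(d)
cv2.imwrite('pics/v9.png',cv2.resize(d['color'][230:320,210:300],None,fx=6,fy=6,interpolation=cv2.INTER_CUBIC))
m=(np.hypot(W[...,0]-.539,W[...,1]-.233)<.022)&(W[...,2]>.06)&(W[...,2]<.1);
print(np.histogram(W[m][:,2],bins=np.arange(.06,.1,.002)))
E
```

```text
[0.5399 0.2331 0.0964] [-2.4919 -1.9108 -0.0019] [-7.1144 -1.327  23.6899] [-0.4166  1.7466  0.0598]
(array([20, 25, 29, 39, 18, 20, 19, 19, 10, 14, 21, 91, 32, 15, 12, 11,  3,
        1,  7,  7]), array([0.06 , 0.062, 0.064, 0.066, 0.068, 0.07 , 0.072, 0.074, 0.076,
       0.078, 0.08 , 0.082, 0.084, 0.086, 0.088, 0.09 , 0.092, 0.094,
       0.096, 0.098, 0.1  ]))
```

View pics/v9.png

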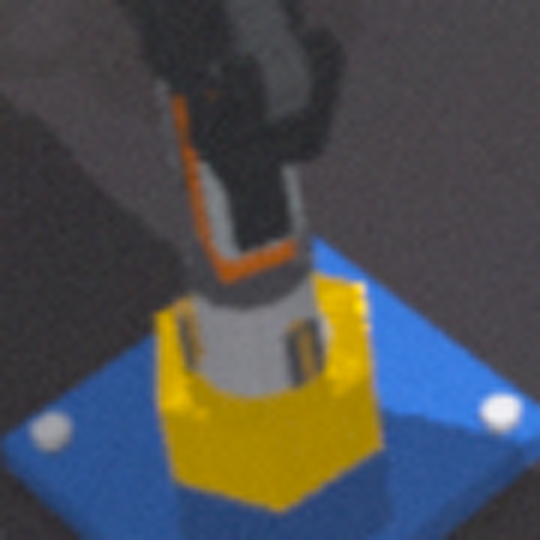

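Request:
play_rows(plan=[[0,0,1,0,0,0,10],[0,0,1,0,0,0,10],[0,0,1,0,0,0,10],[0,0,1,0,0,0,10],[0,0,1,0,0,0,10]])

```text
clock: 16.45
tcp_pos: [0.5398, 0.2331, 0.0964]
orientation: [-2.492, -1.912, -0.001]
contact_force: [-3.0, -0.9, 14.8]
grip_width: 0.0192
```

```bash
python3 - <<'E'
from h import *
o=r.get_obs();print(o['tcp_pos'],o['contact_force'],o['grip_width'])
if o['contact_force'][2]>9 and abs(o['tcp_pos'][2]-.0965)<.0006: print(r.hand_in())
E
```

```text
[0.5397505  0.23308267 0.0964331 ] [-2.98520245 -0.92966651 14.80200721] 0.019244221763609338
the job is handed in; nothing more can be done
None
```

The drive is assembled, and I handed the job in at about 16.5 s with the arm still holding the orange shaft pressed home. The hand-in reports no verdict.

- **Chuck:** I turned the sleeve of the larger chuck clockwise by about 0.95 rad. The turning moment jumped to 1.8 N m at the stop. The camera fit afterwards put the sleeve at about 57.5°, where 57.2° is expected at 1.15 rad. I did not measure the individual jaw forces.
- **Shaft:** I lifted the orange shaft out of the stand, turned it about 25° to match the keyway and lowered it in. The key slipped in on the first try, with no searching.
- **Home position:** The push force rose sharply at a tool height of 0.0965 m, the height I had calculated for the flange on the hub. The depth picture shows the flange's top at about 83 mm, against 83 mm expected. At hand-in the push was 14.8 N, with the fingers closed on the grip at 19 mm.
- **Other things:** Nothing I saw in the pictures suggested that the other shafts, tubs or jug had moved, though I did not measure them again at the end.
- **Disagreement:** The only disagreement was about 1 mm in the hub's centre between the cameras and the position where the gripper closed on the sleeve. It caused no resistance when the shaft went in.

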